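# Sift stray plugs out of the tube caps

### The job

Small red plugs have got mixed with the large white caps in the slotted sieve on the sifting box. Hold the sieve by its handle and, keeping it on the rails, shake it side to side, knocking it gently against the orange spring buffers - left, right, left, right at least, beginning with the left - and carry on until every red plug has dropped into the box, with every white cap still in the sieve. Only then lift the sieve off and set it down flat in the green tray, without disturbing the vial and the marker that lie between.

Things in the scene. Friction and masses are not known exactly. Their poses are not given: they have to be found in the camera images.
- sieve: Loose steel sieve, 0.36 to 0.59 kg: open tray 138 (x) by 130 (y) by 30 mm high; its 4 mm floor has three 22 mm wide slots along x (centres y = -42, 0, +42 mm) crossed by 3 mm wires at x = -32, 0, 32 mm. Origin: centre of the floor's underside, z up. Flanges at both x ends, underside 24 mm above the origin and out to x = +-86 mm, slide on the box's rails (friction about 0.2). Its outer y faces (y = +-65 mm) meet the buffers.
- sieve_handle (a point): Middle of the sieve's handle bar, 92 mm above the sieve's origin, axes as the sieve's. The stiff bar runs along x over the middle of the sieve: 140 mm long (middle 70 mm blue), 14 mm thick in y, 24 mm tall (80 to 104 mm above the sieve's origin). Grip it here from above with the fingers closing along y.
- box: Fixed white sifting box, 180 (x) by 250 (y) by 75 mm, open on top, floor 5 mm thick; origin at the centre of its underside. It may stand on either side of the bench. The sieve slides along the box's y; +y is its left end as the robot sees it.
- rails (a point): Centre of the box at rail height, 75 mm above its underside, axes as the box's. The rails are the tops of the two long walls (along y, inner faces at x = +-74 mm). The sieve hangs on them by its flanges, its origin 24 mm below this point, with 5 mm play each way in x.
- buffer_left: Left spring buffer; origin on the outer face of the box's +y end wall, 125 mm from the box's centre and 66 mm up. Its screw carries an orange pad, 20 mm across, inside the box. The screw setting varies and is not measured: the sieve's centre is 10 to 40 mm left of the box's centre when it meets the pad. About 2 N moves the pad, then 2.5 N per mm, hard stop after 8 mm.
- buffer_right: Right spring buffer, the mirror image at the box's -y end, its screw set independently: the sieve's centre is 10 to 40 mm right of the box's centre when it meets the pad. Same spring. On either buffer a knock counts from 3 N; more than 18 N damages it.
- stand: The fixed green tray for the sieve, 162 (x) by 154 (y) by 14 mm high, inside 154 by 146 mm, walls and floor 4 mm; origin at the centre of its underside. The sieve stands in it with its x along the tray's x (either way round), its underside on the tray's floor, 4 mm above the tray's origin.
- vial: Bystander: a small upright labelled vial with blue cap, 28 mm across, 70 mm high, standing between box and tray; origin at the centre of its underside.
- marker: Bystander: a blue marker lying between box and tray, 14 mm thick, about 120 mm long; origin at its middle, underside.
- small0: A loose red plug of slippery PTFE, a flat disc 16 mm across and 9 mm high, 10 g; origin at the centre of the face it starts on. It starts flat on one of the 20 mm wide lands between the slots and falls through a slot once it has slid over it; it slides on the steel with friction about 0.12, so only brisk movement (over about 1.2 m/s2) shifts it.
- small1: A loose red plug of slippery PTFE, a flat disc 16 mm across and 9 mm high, 10 g; origin at the centre of the face it starts on. It starts flat on one of the 20 mm wide lands between the slots and falls through a slot once it has slid over it; it slides on the steel with friction about 0.12, so only brisk movement (over about 1.2 m/s2) shifts it.
- small2: A loose red plug of slippery PTFE, a flat disc 16 mm across and 9 mm high, 10 g; origin at the centre of the face it starts on. It starts flat on one of the 20 mm wide lands between the slots and falls through a slot once it has slid over it; it slides on the steel with friction about 0.12, so only brisk movement (over about 1.2 m/s2) shifts it.
- small3: A loose red plug of slippery PTFE, a flat disc 16 mm across and 9 mm high, 10 g; origin at the centre of the face it starts on. It starts flat on one of the 20 mm wide lands between the slots and falls through a slot once it has slid over it; it slides on the steel with friction about 0.12, so only brisk movement (over about 1.2 m/s2) shifts it.
- large0: A loose white PTFE cap, a disc 36 mm across and 12 mm high, 25 g; origin at the centre of the face it starts on. Too large for the slots.
- large1: A loose white PTFE cap, a disc 36 mm across and 12 mm high, 25 g; origin at the centre of the face it starts on. Too large for the slots.
- large2: A loose white PTFE cap, a disc 36 mm across and 12 mm high, 25 g; origin at the centre of the face it starts on. Too large for the slots.

How it is judged (in metres and radians):
On the way, in this order (a step that is already met when the one before it is completed fails the run):
1. the held sieve, seated on the rails, is knocked against the left buffer (3 N or more) (contact force between sieve and buffer_left above 3 N and contact force between the fingers and sieve above 1 N and z of sieve in the frame of box between 0.046 and 0.055 m and angle between sieve's own z axis and vertical below 0.06 rad), for 0.02 s.
2. the held sieve, seated on the rails, is knocked against the right buffer (3 N or more) (contact force between sieve and buffer_right above 3 N and contact force between the fingers and sieve above 1 N and z of sieve in the frame of box between 0.046 and 0.055 m and angle between sieve's own z axis and vertical below 0.06 rad), for 0.02 s.
3. the held sieve, seated on the rails, is knocked against the left buffer (3 N or more) again (all of step 1), for 0.02 s.
4. the held sieve, seated on the rails, is knocked against the right buffer (3 N or more) again (all of step 2), for 0.02 s.
At the end, for the whole second after the job is handed in: All four red plugs lie in the box (below 35 mm over its underside), all three white caps lie in the sieve, and the sieve stands level and at rest in the green tray, centred within 12 mm in x and y, its underside within 5 mm of the tray's floor, let go (x of small0 in the frame of box between -0.075 and 0.075 m and y of small0 in the frame of box between -0.12 and 0.12 m and z of each of small0, small1, small2, small3 in the frame of box below 0.035 m and x of small1 in the frame of box between -0.075 and 0.075 m and y of small1 in the frame of box between -0.12 and 0.12 m and x of small2 in the frame of box between -0.075 and 0.075 m and y of small2 in the frame of box between -0.12 and 0.12 m and x of small3 in the frame of box between -0.075 and 0.075 m and y of small3 in the frame of box between -0.12 and 0.12 m and x of large0 in the frame of sieve between -0.066 and 0.066 m and y of large0 in the frame of sieve between -0.062 and 0.062 m and z of large0 in the frame of sieve between 0 and 0.03 m and x of large1 in the frame of sieve between -0.066 and 0.066 m and y of large1 in the frame of sieve between -0.062 and 0.062 m and z of large1 in the frame of sieve between 0 and 0.03 m and x of large2 in the frame of sieve between -0.066 and 0.066 m and y of large2 in the frame of sieve between -0.062 and 0.062 m and z of large2 in the frame of sieve between 0 and 0.03 m and x of sieve in the frame of stand between -0.012 and 0.012 m and y of sieve in the frame of stand between -0.012 and 0.012 m and z of sieve in the frame of stand below 0.009 m and angle between sieve's own z axis and vertical below 0.06 rad and linear speed of sieve below 0.02 m/s); the robot touches nothing.
It fails at once if a buffer is pressed with more than 18 N (contact force between sieve and buffer_left above 18 N or contact force between sieve and buffer_right above 18 N).
It fails at once if the sieve is lifted more than 14 mm off the rails while a red plug is not yet in the box (z of sieve in the frame of box above 0.065 m and not (x of small0 in the frame of box between -0.075 and 0.075 m and y of small0 in the frame of box between -0.12 and 0.12 m and z of each of small0, small1, small2, small3 in the frame of box below 0.035 m and x of small1 in the frame of box between -0.075 and 0.075 m and y of small1 in the frame of box between -0.12 and 0.12 m and x of small2 in the frame of box between -0.075 and 0.075 m and y of small2 in the frame of box between -0.12 and 0.12 m and x of small3 in the frame of box between -0.075 and 0.075 m and y of small3 in the frame of box between -0.12 and 0.12 m)).
It fails at once if the vial or the marker is moved by more than 25 mm (distance of any of vial, marker from where it was at the start of the episode above 0.025 m).
It also fails if it takes over 64 s, if anything falls off the work surface, if the arm or the gripper's body presses on something with over 40 N, if the wrist force passes 120 N, or if a joint passes its speed limit or range.

### The arm

A 7-joint arm with a two-finger parallel gripper is mounted at the origin on the work surface. World frame = base frame: x ahead of the robot, y to its left, z up, the work surface at z = 0. Lengths are in mm, angles in rad, forces in N, time in s.
With the tool pointing down it reaches from about 400 to 875 mm from the base axis. Payload 4.4 kg.
Tool frame: the origin (TCP) lies at the very end of the fingers, on their centre line; the grasp point (between the pads) lies 19 mm behind it; y points along the fingers, z is the direction in which the jaws open and shut, and the axes are right-handed (so a half turn about y gives the same grasp; the last joint's range is limited). The gripper opens to 85 mm and grips with 20 to 120 N. Pads are 22 mm wide; open, the fingers measure 114 mm over their backs; the gripper's body (76 mm by 85 mm) begins 54 mm behind the grasp point. The pads swing forward as they close: fully open they stand 13 mm farther back than shut.
Start: joints at [1.089, 0.628, 0.038, 1.517, -0.027, 0.996, -0.02], TCP at [262.577, -594.618, 231.313] pointing down, gripper open.
Joint ranges: [-3.06, 3.06], [-0.37, 2.12], [-1.25, 1.32], [0.18, 2.47], [-1.1, 4.24], [0.23, 1.98], [-2.94, 2.94]. Speed limits (rad/s): [2.57, 2.57, 3.14, 3.14, 3.14, 3.14, 3.14].

### API

Orientations are given as [roll, pitch, yaw] about the fixed x, y, z axes, in that order (R = Rz(yaw) Ry(pitch) Rx(roll)).
In Python, from cell import * gives the robot as it stands.
- The arm moves only by the tool apply_moves, never from a script. Its argument "targets" is a list of rows, each a list of 6 numbers: the shift along the tool's x, y, z in units of 40 mm (1.0 is 40 mm), then the turn, a rotation vector about the tool's x, y, z in units of 8 degrees (1.0 is 8 degrees). A call has 1 to 12 rows; each row shifts and turns the commanded pose from where the row before left it, along the tool's axes as they then stand; what a row does not reach is not made up. A row lasts 1/8 s, in which the tool goes at most 62.5 mm and 10.7 degrees, less where a joint would pass 70% of its speed; a pose out of reach is approached as far as the arm can. A call is refused whole if a number of a shift passes 1 or a number of a turn 1, either way. A call with a gripper value outside its range is refused whole. "jaw" is the gripper command: -1 is shut, 1 is fully open, values between are in proportion, set as the call begins (left out, the last holds). The fingers move at their own pace and stop on an object; the grip force is fixed at half the most. Time passes only in rows, so rows that do not move let the fingers close. It gives the time, the measured TCP pose, the force and the opening at its end, in the units of the state.
- read_state(): the state, without advancing time (a new reading comes with each control period).
- get_image(name): name is "side" or "top" or "wrist"; returns the picture (400x640x3 uint8, red, green, blue); there is no depth.
- calibration(name): a dict with "fx", "fy", "cx", "cy" (pixels), "k1" (the pictures are not rectified: a ray, as slopes to the right and down, at radius r is drawn at 1 + k1 r^2 times it, then the intrinsics apply), "world_from_camera" (4x4, takes a point from camera to world coordinates). Camera axes: x right, y down, z forward; pixel columns grow to the right and rows downward; lengths in mm; the calibration is good to about 2 mm. A picture is of the moment at which its call begins: read the wrist's pose just before it. calibration takes no time and is no camera call; for the wrist camera it gives the pose at the moment of the call.
- finish_job(): hands the job in, once; it reports no verdict.
The state is a dict: "clock": time; "qpos": joint angles; "qd": joint speeds; "tau": joint torques, N m; "eef_pos": TCP position; "tool_rot": TCP orientation; "force": force on the tool from outside, world axes, zero at the start; "torque": the same for the moment, N m; "width": finger opening in mm.
Only numpy, scipy, OpenCV 4.12 (cv2) and the standard library are available. Lean on these libraries where they do the work, as an engineer would, in place of code of your own. Each camera call takes 0.05 s, during which the arm holds its last target. There are 200 camera calls.

## Working session

There is one attempt and no reset: what is moved stays moved. The work goes in short steps, Python scripts to look and compute and a tool call to move; the robot and the scene stay as the last step left them, time stands still between calls to the robot, and variables do not carry over. Pictures are saved under pics/ and viewed, about 8 in all and at most 12, crops included, and the job is handed in when it is done.

Besides the shell and the picture viewer there is one more tool, called after "Request:" as name([rows], argument=value, ...), one row to a line, values as JSON. apply_moves: Moves the arm, as the interface text tells. Its arguments: {"type":"object","properties":{"targets":{"type":"array"},"jaw":{"type":"number"}},"required":["targets"]}

```bash
mkdir -p pics; ls; python3 - <<'E'
from cell import *
import cv2,numpy as np
s=read_state();print(s)
for n in("top","side"):
    im=get_image(n);cv2.imwrite(f"pics/{n}0.png",im[:,:,::-1])
    c=calibration(n);print(n,{k:(np.round(v,3).tolist()) for k,v in c.items()})
a=cv2.imread("pics/top0.png");b=cv2.imread("pics/side0.png")
E
```

```text
pics
{'clock': 0.0, 'qpos': array([ 1.08916727,  0.62934592,  0.03845216,  1.51838153, -0.02695147,
        0.99628733, -0.02000196]), 'qd': array([-0.00076012, -0.00136392, -0.00278468,  0.00044504,  0.0001107 ,
        0.00133973, -0.00149533]), 'tau': array([ 3.50994460e-04, -5.63402367e+01,  1.22674081e+00, -1.93446833e+01,
        1.11081617e-02,  1.06173943e-02,  2.37528491e-05]), 'eef_pos': array([ 262.32025314, -594.02968772,  230.3850952 ]), 'tool_rot': array([-1.57269907e+00, -7.20728182e-05, -2.72574764e+00]), 'force': array([-0.76915912,  0.63158833, -1.2057439 ]), 'torque': array([ 0.01239937,  0.02365214, -0.0129445 ]), 'width': 85.72607601371877}
top {'fx': 483.07, 'fy': 483.07, 'cx': 307.87, 'cy': 201.727, 'k1': -0.052, 'world_from_camera': [[-0.021, -0.992, 0.123, 390.309], [-0.999, 0.017, -0.031, 14.35], [0.029, -0.123, -0.992, 1245.754], [0.0, 0.0, 0.0, 1.0]]}
side {'fx': 467.754, 'fy': 467.754, 'cx': 318.728, 'cy': 199.564, 'k1': -0.035, 'world_from_camera': [[-0.999, -0.039, 0.029, 498.232], [-0.048, 0.676, -0.736, 745.217], [0.009, -0.736, -0.677, 783.611], [0.0, 0.0, 0.0, 1.0]]}
```

View pics/top0.png

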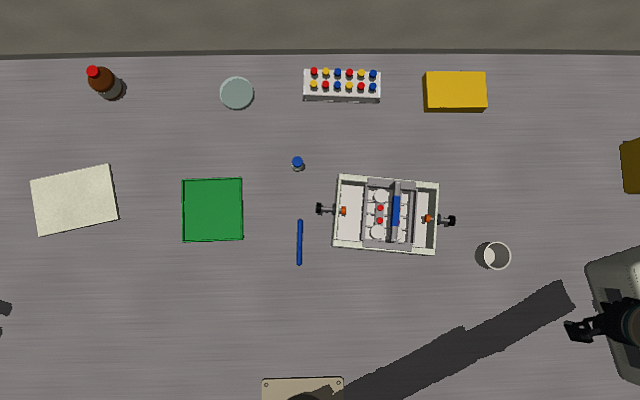

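View pics/side0.png

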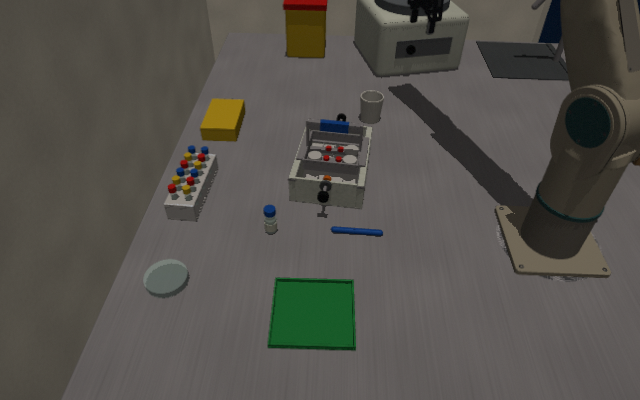

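The top view shows the box at about (386,214) with a slight yaw, the sieve with its blue handle at (396,211), the tray at (213,209), the vial at (298,163) and the marker at (300,242). In the side view four red plugs are visible in the sieve.

```bash
cat > h.py <<'E'
from cell import *
import cv2,numpy as np
from scipy.spatial.transform import Rotation as R
def ray(n,px,z,c=None):
    c=c or calibration(n)
    K=np.array([[c["fx"],0,c["cx"]],[0,c["fy"],c["cy"]],[0,0,1.]])
    p=cv2.undistortPoints(np.float64(px).reshape(-1,1,2),K,np.array([c["k1"],0,0,0.])).reshape(-1,2)
    T=np.array(c["world_from_camera"]);d=np.c_[p,np.ones(len(p))]@T[:3,:3].T;o=T[:3,3]
    return o+d*((z-o[2])/d[:,2])[:,None]
def blobs(im,lo,hi,amin=5,roi=None):
    m=cv2.inRange(cv2.cvtColor(im,cv2.COLOR_RGB2HSV),lo,hi)
    if roi:
        k=np.zeros_like(m);x0,x1,y0,y1=roi;k[y0:y1,x0:x1]=1;m=m*k
    cs=cv2.findContours(m,cv2.RETR_EXTERNAL,cv2.CHAIN_APPROX_NONE)[0]
    return sorted([c for c in cs if cv2.contourArea(c)>=amin],key=cv2.contourArea)[::-1]
RED=((0,120,70),(6,255,255));ORG=((8,150,90),(20,255,255));BLU=((105,120,60),(125,255,255));GRN=((50,100,50),(80,255,255));WHT=((0,0,150),(179,50,255))
def rect(n,c,z):
    w=ray(n,c.reshape(-1,2),z)[:,:2].astype(np.float32);r=cv2.minAreaRect(w)
    return np.round(r[0],1),np.round(r[1],1),round(r[2],1)
def at(n,c,z): return np.round(ray(n,[np.mean(c.reshape(-1,2),0)],z)[0,:2],1)
E
python3 - <<'E'
from h import *
t=cv2.imread("pics/top0.png")[:,:,::-1].copy()
for nm,q,z,roi in(("tray",GRN,14,None),("blue",BLU,104,(375,420,180,250)),("vial",BLU,70,(280,310,145,180)),("marker",BLU,12,(285,315,210,280)),("org",ORG,66,(320,450,195,235)),("red",RED,40,(360,420,180,250))):
    for c in blobs(t,*q,3,roi)[:4]: print(nm,cv2.contourArea(c),rect("top",c,z),np.mean(c.reshape(-1,2),0))
g=cv2.cvtColor(t,cv2.COLOR_RGB2HSV)
for c in blobs(t,(0,0,150),(179,50,255),150,(325,445,165,265))[:3]: print("box",rect("top",c,75),cv2.boundingRect(c))
# rough hull corners
cv2.imwrite("pics/topc.png",cv2.resize(cv2.imread("pics/top0.png")[160:270,310:470],None,fx=5,fy=5,interpolation=cv2.INTER_CUBIC))
E
```

```text
tray 3671.0 (array([528.3, 221.8]), array([161.7, 153.6]), 1.0) [211.17073171 209.80894309]
blue 157.5 (array([ 507.3, -231. ]), array([15.3, 72.5]), 83.5) [395.53623188 210.27536232]
vial 77.5 (array([637.7,   2.5]), array([24.8, 25.3]), 89.1) [296.93103448 161.24137931]
marker 177.5 (array([441.2,   0. ]), array([ 12.6, 114.7]), 87.1) [299.27368421 241.73684211]
org 20.5 (array([ 490.4, -319.4]), array([10.1, 15.2]), 87.1) [427.73684211 217.84210526]
org 20.0 (array([ 514. , -108.6]), array([ 9.9, 15. ]), 88.3) [343.16666667 210.        ]
red 23.5 (array([ 489.8, -202.8]), array([12.7, 15.2]), 87.8) [379.35294118 219.88235294]
red 23.0 (array([ 521.4, -205.3]), array([15.3, 12.7]), 89.0) [379.875  207.1875]
box (array([ 502.5, -214.6]), array([250.7, 179.4]), 83.4) (333, 173, 106, 82)
box (array([ 485.8, -184.7]), array([55.3, 91.8]), 83.8) (363, 203, 25, 38)
box (array([ 491.6, -253.7]), array([ 19.6, 121.3]), 81.6) (397, 193, 11, 50)
```

View pics/topc.png

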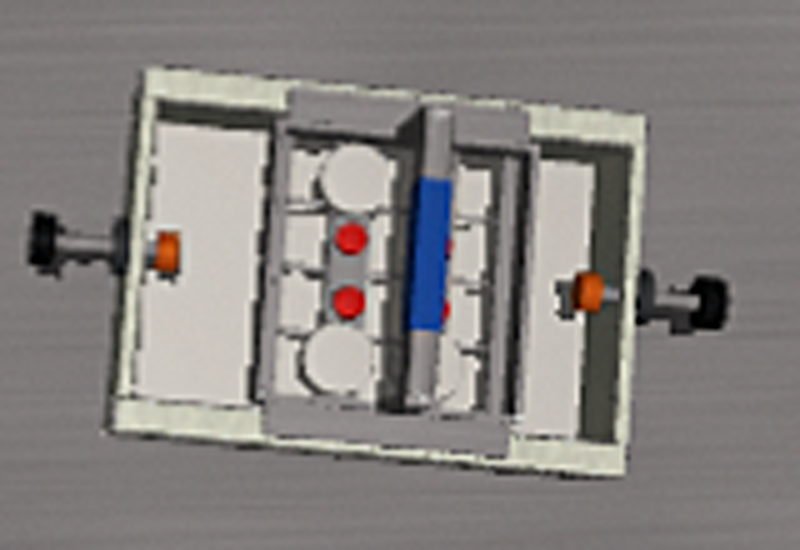

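The crop shows both pads near ±100 mm of the box centre, so contact is expected with the sieve centre about ±35 mm off it. Two red plugs lie on the left land and two are under the bar. Now I turn the tool and go above the handle.

Request:
apply_moves([
  [0,0,0,0,0.95,0],
  [0,0,0,0,0.95,0],
  [0,0,0,0,0.95,0],
  [0,0,0,0,0.94,0],
  [-0.5,0,-0.97,0,0,0],
  [-0.5,0,-0.97,0,0,0],
  [-0.5,0,-0.97,0,0,0],
  [-0.5,0,-0.97,0,0,0],
  [-0.5,0,-0.97,0,0,0],
  [-0.5,0,-0.97,0,0,0],
  [-0.5,0,-0.97,0,0,0],
  [-0.5,0,-0.97,0,0,0],
], jaw=1)

```text
clock: 1.6
eef_pos: [457.2, -302.9, 231.0]
tool_rot: [-1.571, -0.001, 3.028]
force: [0.4, -0.4, 0.0]
width: 85.4
```

Request:
apply_moves([
  [-0.5,0,-0.97,0,0,0],
  [-0.5,0,-0.97,0,0,0],
  [0,0,0,0,0,0],
])

```text
clock: 1.98
eef_pos: [507.4, -227.1, 230.8]
tool_rot: [-1.573, 0.0, 3.036]
force: [0.4, -1.2, 0.1]
width: 85.7
```

```bash
python3 - <<'E'
from h import *
s=read_state();print(s["clock"],s["eef_pos"],s["tool_rot"],s["qpos"],s["force"])
c=calibration("wrist");im=get_image("wrist");cv2.imwrite("pics/w1.png",im[:,:,::-1])
for b in blobs(im,*BLU,100)[:3]: print("blue",cv2.contourArea(b),cv2.boundingRect(b)); print(cv2.minAreaRect(ray("wrist",b.reshape(-1,2),155,c)[:,:2].astype(np.float32)))
E
```

```text
1.975 [ 507.42554878 -227.14769108  230.76513356] [-1.57342974e+00  1.06953298e-04  3.03562316e+00] [ 0.25360731  0.49893401  0.17695315  1.78721166 -0.11415627  0.86594305
 -1.19319655] [ 0.35273891 -1.21676205  0.08976424]
blue 467.0 (147, 198, 25, 72)
((499.6456604003906, -96.22230529785156), (6.781524181365967, 65.89889526367188), 87.8189697265625)
blue 457.5 (64, 68, 24, 27)
((624.9127807617188, -67.15861511230469), (17.366403579711914, 17.735151290893555), 69.78511810302734)
```

View pics/w1.png

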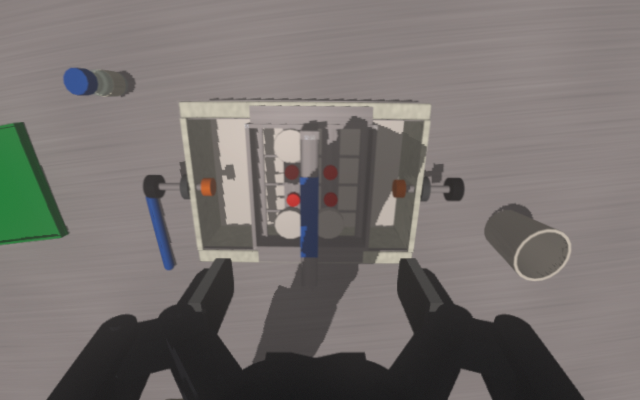

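The wrist view shows the bar blue at (310,178–257), between the fingers, with the pads at (208,187) and (400,188). All four red plugs are visible: (292,173), (293,199), (330,172) and (330,199). I'll measure the bar, pads and rim here.

```bash
python3 - <<'E'
from h import *
c=calibration("wrist");im=cv2.imread("pics/w1.png")[:,:,::-1].copy()
for b in blobs(im,(105,80,30),(130,255,255),200,(285,335,170,265)): print("bar",cv2.boundingRect(b),cv2.minAreaRect(ray("wrist",b.reshape(-1,2),155,c)[:,:2].astype(np.float32)))
for b in blobs(im,(5,120,50),(20,255,255),40,(180,430,170,210)):
    w=ray("wrist",b.reshape(-1,2),66,c)[:,:2]-[502.5,-214.6]
    print("pad",cv2.boundingRect(b),np.round([w.min(0),w.max(0)],1),"u range",np.round([(w@[.113,.9936]).min(),(w@[.113,.9936]).max()],1))
w=ray("wrist",[[180,103],[430,105],[200,262],[418,263]],75,c);print(w,"box c",w.mean(0))
E
```

```text
bar (300, 177, 18, 80) ((500.09765625, -224.69859313964844), (13.587709426879883, 68.99887084960938), 82.77931213378906)
pad (393, 180, 13, 17) [[ -23.9 -113.6]
 [  -4.5 -100.3]] u range [-114.9 -100.9]
pad (201, 178, 12, 18) [[  0.3  96.6]
 [ 20.2 111.2]] u range [ 98.1 111. ]
[[ 602.092896   -107.82848944   75.        ]
 [ 573.3605707  -351.22716068   75.        ]
 [ 425.35085282  -85.47366203   75.        ]
 [ 396.47806625 -340.45118732   75.        ]] box c [ 499.32059644 -221.24512487   75.        ]
```

Recomputed at the right bar height (155 mm), the top view gives about (502,-220) against (500,-225) from the wrist, which is close enough. I go down and grip.

Request:
apply_moves([
  [0.17,0.6,-0.1,0,0.06,0],
  [0,0.7,0,0,0,0],
  [0,0.7,0,0,0,0],
  [0,0.66,0,0,0,0],
  [0,0,0,0,0,0],
])

```text
clock: 2.65
eef_pos: [496.5, -227.8, 123.3]
tool_rot: [-1.571, -0.005, 3.018]
force: [0.2, 0.2, 0.3]
width: 85.3
```

Request:
apply_moves([
  [0,0,0,0,0,0],
  [0,0,0,0,0,0],
  [0,0,0,0,0,0],
  [0,0,0,0,0,0],
  [0,0,0,0,0,0],
], jaw=-1)

```text
clock: 3.28
eef_pos: [499.5, -226.4, 125.7]
tool_rot: [-1.571, 0.001, 3.02]
force: [0.2, 2.4, 6.4]
width: 13.4
```

Request:
apply_moves([
  [0,0,-0.35,0,0,0],
  [0,0,-0.35,0,0,0],
  [0,0,0,0,0,0],
])

```text
clock: 3.65
eef_pos: [503.4, -197.4, 125.7]
tool_rot: [-1.571, 0.002, 3.021]
force: [-0.0, 1.5, 7.6]
width: 13.0
```

Request:
apply_moves([
  [0,0,-0.05,0,0,0],
  [0,0,-0.05,0,0,0],
  [0,0,0,0,0,0],
])

```text
clock: 4.03
eef_pos: [503.5, -195.8, 125.7]
tool_rot: [-1.569, 0.002, 3.02]
force: [-0.9, -3.8, 6.5]
width: 12.9
```

```bash
python3 - <<'E'
from h import *
s=read_state();print(s["clock"],s["eef_pos"],s["force"])
for n in("top","side"): cv2.imwrite(f"pics/{n}1.png",get_image(n)[:,:,::-1])
a=cv2.imread("pics/top1.png")[165:265,320:460];b=cv2.imread("pics/side1.png")[100:220,270:400]
cv2.imwrite("pics/c1.png",np.hstack([cv2.resize(a,(448,320),interpolation=2),cv2.resize(b,(347,320),interpolation=2)]))
E
```

```text
4.025 [ 503.54955033 -195.77766876  125.658642  ] [-0.85495632 -3.82199081  6.51722437]
```

View pics/c1.png

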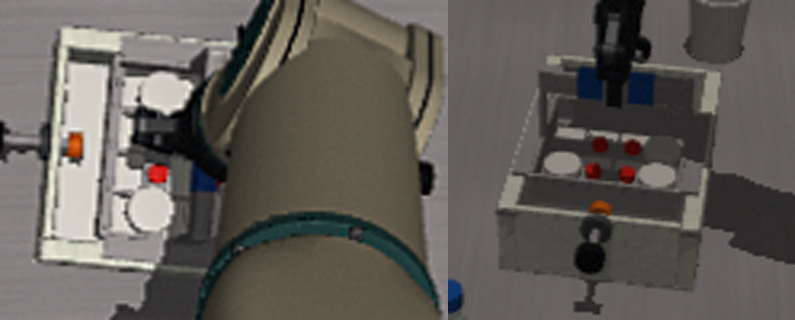

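Still a visible gap between pad (75,145) and sieve wall (108). Four plugs still on the lands. Continue slowly.

Request:
apply_moves([
  [0,0,-0.05,0,0,0],
  [0,0,-0.05,0,0,0],
  [0,0,0,0,0,0],
])

```text
clock: 4.5
eef_pos: [504.0, -192.0, 125.7]
tool_rot: [-1.569, 0.002, 3.019]
force: [0.4, -4.1, 7.0]
width: 13.2
```

Request:
apply_moves([
  [0,0,-0.05,0,0,0],
  [0,0,-0.05,0,0,0],
  [0,0,0,0,0,0],
])

```text
clock: 4.88
eef_pos: [504.5, -187.9, 125.7]
tool_rot: [-1.569, 0.002, 3.02]
force: [-0.8, -2.6, 5.6]
width: 13.2
```

Request:
apply_moves([
  [0,0,-0.05,0,0,0],
  [0,0,0,0,0,0],
])

```text
clock: 5.12
eef_pos: [504.7, -186.0, 125.7]
tool_rot: [-1.569, 0.002, 3.02]
force: [-0.1, -3.5, 5.8]
width: 12.9
```

Request:
apply_moves([
  [0,0,-0.05,0,0,0],
  [0,0,0,0,0,0],
])

```text
clock: 5.38
eef_pos: [504.9, -184.0, 125.7]
tool_rot: [-1.569, 0.002, 3.019]
force: [-0.5, -3.2, 6.7]
width: 12.9
```

Request:
apply_moves([
  [0,0,-0.05,0,0,0],
  [0,0,0,0,0,0],
])

```text
clock: 5.62
eef_pos: [505.2, -182.0, 125.7]
tool_rot: [-1.569, 0.002, 3.019]
force: [0.1, -3.7, 6.0]
width: 12.8
```

Request:
apply_moves([
  [0,0,-0.05,0,0,0],
  [0,0,0,0,0,0],
])

```text
clock: 5.88
eef_pos: [505.4, -180.1, 125.7]
tool_rot: [-1.569, 0.002, 3.019]
force: [-0.9, -3.5, 6.5]
width: 13.1
```

Request:
apply_moves([
  [0,0,-0.04,0,0,0],
  [0,0,0,0,0,0],
])

```text
clock: 6.12
eef_pos: [505.6, -178.5, 125.7]
tool_rot: [-1.569, 0.002, 3.019]
force: [-0.7, -2.6, 6.0]
width: 13.0
```

Request:
apply_moves([
  [0,0,-0.04,0,0,0],
  [0,0,0,0,0,0],
])

```text
clock: 6.38
eef_pos: [505.7, -177.5, 125.7]
tool_rot: [-1.568, 0.002, 3.019]
force: [-0.3, -4.6, 5.1]
width: 13.3
```

Request:
apply_moves([
  [0,0,-0.04,0,0,0],
  [0,0,0,0,0,0],
])

```text
clock: 6.62
eef_pos: [505.8, -176.8, 125.8]
tool_rot: [-1.567, 0.003, 3.019]
force: [-0.9, -7.3, 6.2]
width: 13.2
```

```bash
python3 - <<'E'
from h import *
s=read_state();print(s["clock"],s["eef_pos"],s["force"])
im=get_image("top");cv2.imwrite("pics/top2.png",im[:,:,::-1])
a=im[165:265,320:400,::-1]
cv2.imwrite("pics/c2.png",cv2.resize(a,(480,600),interpolation=2))
E
```

```text
6.625 [ 505.7936601  -176.83053454  125.7521441 ] [-0.87300899 -7.28315649  6.22079237]
```

View pics/c2.png

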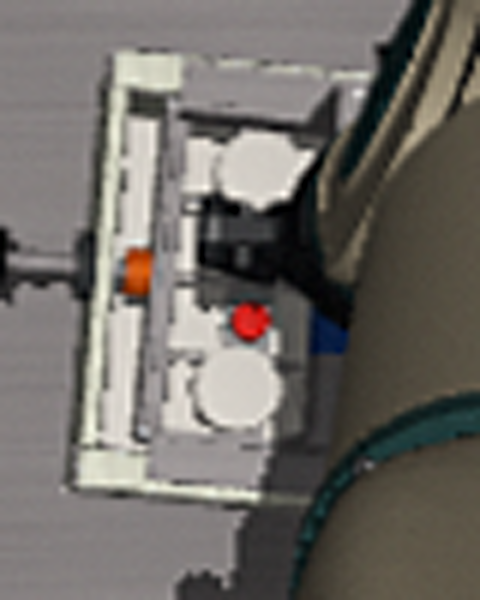

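Contact: the sieve wall now meets the orange pad at (138,272). Pressing a little more to make the knock certain.

Request:
apply_moves([
  [0,0,-0.05,0,0,0],
  [0,0,0,0,0,0],
])

```text
clock: 6.92
eef_pos: [505.9, -175.8, 125.8]
tool_rot: [-1.566, 0.003, 3.018]
force: [-1.3, -8.0, 6.1]
width: 12.7
```

Request:
apply_moves([
  [0,0,-0.05,0,0,0],
  [0,0,0,0,0,0],
])

```text
clock: 7.18
eef_pos: [506.1, -174.8, 126.0]
tool_rot: [-1.565, 0.003, 3.018]
force: [-1.9, -10.3, 6.7]
width: 13.0
```

Left knock made (about 7 N net). Now briskly right by 60 mm, staying short of the right pad.

Request:
apply_moves([
  [0,0,1.0,0,0,0],
  [0,0,0.5,0,0,0],
  [0,0,0,0,0,0],
])

```text
clock: 7.55
eef_pos: [498.8, -232.3, 125.7]
tool_rot: [-1.569, 0.002, 3.018]
force: [-1.8, -3.7, 5.7]
width: 13.4
```

Request:
apply_moves([
  [0,0,0.1,0,0,0],
  [0,0,0.1,0,0,0],
  [0,0,0,0,0,0],
])

```text
clock: 7.92
eef_pos: [498.7, -235.8, 125.7]
tool_rot: [-1.573, 0.001, 3.022]
force: [-0.4, 3.5, 8.0]
width: 13.1
```

Request:
apply_moves([
  [0,0,0.05,0,0,0],
  [0,0,0.05,0,0,0],
  [0,0,0,0,0,0],
])

```text
clock: 8.3
eef_pos: [498.4, -239.2, 125.7]
tool_rot: [-1.573, 0.001, 3.022]
force: [-0.1, 4.3, 8.4]
width: 12.9
```

Request:
apply_moves([
  [0,0,0.05,0,0,0],
  [0,0,0.05,0,0,0],
  [0,0,0,0,0,0],
])

```text
clock: 8.68
eef_pos: [498.0, -243.1, 125.7]
tool_rot: [-1.573, 0.001, 3.022]
force: [0.6, 4.5, 8.3]
width: 13.0
```

Request:
apply_moves([
  [0,0,0.05,0,0,0],
  [0,0,0,0,0,0],
])

```text
clock: 8.93
eef_pos: [497.8, -245.1, 125.7]
tool_rot: [-1.573, 0.001, 3.022]
force: [0.6, 3.8, 7.9]
width: 13.3
```

Request:
apply_moves([
  [0,0,0.05,0,0,0],
  [0,0,0,0,0,0],
])

```text
clock: 9.18
eef_pos: [497.6, -247.1, 125.6]
tool_rot: [-1.573, 0.001, 3.022]
force: [-0.1, 4.0, 9.5]
width: 13.0
```

Request:
apply_moves([
  [0,0,0.05,0,0,0],
  [0,0,0,0,0,0],
])

```text
clock: 9.43
eef_pos: [497.5, -247.7, 125.7]
tool_rot: [-1.575, 0.001, 3.023]
force: [0.4, 7.3, 10.2]
width: 13.4
```

Right contact at TCP y ≈ -247.

Request:
apply_moves([
  [0,0,0.05,0,0,0],
  [0,0,0.05,0,0,0],
  [0,0,0,0,0,0],
])

```text
clock: 9.8
eef_pos: [497.2, -249.5, 125.8]
tool_rot: [-1.578, 0.0, 3.024]
force: [0.1, 11.6, 12.6]
width: 12.9
```

Right knock made (about 7.5 N net). Now brisk shaking in the middle of the free stroke.

Request:
apply_moves([
  [0,0,-0.7,0,0,0],
  [0,0,-0.7,0,0,0],
  [0,0,1.0,0,0,0],
  [0,0,-1.0,0,0,0],
  [0,0,1.0,0,0,0],
  [0,0,-1.0,0,0,0],
  [0,0,1.0,0,0,0],
  [0,0,-1.0,0,0,0],
  [0,0,0,0,0,0],
])

```text
clock: 10.92
eef_pos: [503.3, -196.8, 125.7]
tool_rot: [-1.573, 0.001, 3.023]
force: [0.0, 4.0, 8.8]
width: 12.8
```

```bash
python3 - <<'E'
from h import *
s=read_state();print(s["clock"],s["eef_pos"],s["force"])
a=get_image("side");cv2.imwrite("pics/side3.png",a[:,:,::-1])
w=get_image("wrist");cv2.imwrite("pics/w3.png",w[:,:,::-1])
A=cv2.resize(a[100:215,275:390,::-1],(400,400),interpolation=2);B=cv2.resize(w[:,:,::-1],(400,250))
cv2.imwrite("pics/c3.png",np.hstack([A,cv2.copyMakeBorder(B,0,150,0,0,0)]))
E
```

```text
10.925 [ 503.27793122 -196.76804431  125.66328654] [6.02276525e-04 4.03105367e+00 8.84173808e+00]
```

View pics/c3.png

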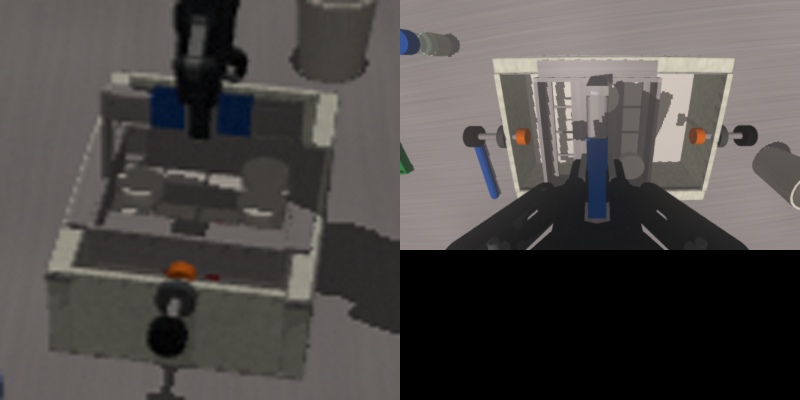

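No red is seen on the sieve lands any more; there is a dark red spot below the pad at (213,277), inside the box. Second left knock.

Request:
apply_moves([
  [0,0,-0.2,0,0,0],
  [0,0,-0.2,0,0,0],
  [0,0,-0.05,0,0,0],
  [0,0,-0.05,0,0,0],
  [0,0,-0.05,0,0,0],
  [0,0,-0.03,0,0,0],
  [0,0,0,0,0,0],
])

```text
clock: 11.9
eef_pos: [505.7, -178.0, 125.7]
tool_rot: [-1.569, 0.002, 3.02]
force: [0.0, -3.4, 5.3]
width: 13.0
```

Request:
apply_moves([
  [0,0,-0.05,0,0,0],
  [0,0,-0.05,0,0,0],
  [0,0,-0.05,0,0,0],
  [0,0,0,0,0,0],
])

```text
clock: 12.4
eef_pos: [506.0, -175.1, 125.9]
tool_rot: [-1.565, 0.003, 3.018]
force: [-0.9, -9.3, 6.1]
width: 13.1
```

```bash
python3 - <<'E'
from h import *
s=read_state();print(s["clock"],s["eef_pos"],s["force"])
for n in("top","side","wrist"):
    im=get_image(n);cv2.imwrite(f"pics/{n}4.png",im[:,:,::-1])
    for b in blobs(im,(0,110,25),(7,255,255),2,{"top":(325,445,165,265),"side":(275,390,100,215),"wrist":(140,560,80,330)}[n]): print(n,cv2.boundingRect(b))
E
```

```text
12.4 [ 506.01476072 -175.10838182  125.91244192] [-0.91913821 -9.32819312  6.10802495]
side (335, 165, 7, 5)
side (324, 164, 6, 5)
wrist (366, 174, 11, 11)
wrist (366, 202, 11, 7)
wrist (367, 214, 10, 4)
```

Request:
apply_moves([
  [0,0,1.0,0,0,0],
  [0,0,0.65,0,0,0],
  [0,0,0,0,0,0],
  [0,0,0.05,0,0,0],
  [0,0,0.05,0,0,0],
  [0,0,0.05,0,0,0],
  [0,0,0.05,0,0,0],
  [0,0,0,0,0,0],
])

```text
clock: 13.55
eef_pos: [498.0, -241.4, 125.7]
tool_rot: [-1.574, 0.001, 3.022]
force: [-0.7, 4.1, 10.2]
width: 13.3
```

Request:
apply_moves([
  [0,0,0.05,0,0,0],
  [0,0,0.05,0,0,0],
  [0,0,0.05,0,0,0],
  [0,0,0.05,0,0,0],
  [0,0,0.05,0,0,0],
  [0,0,0,0,0,0],
])

```text
clock: 14.3
eef_pos: [497.3, -248.8, 125.7]
tool_rot: [-1.577, 0.0, 3.024]
force: [0.4, 9.6, 12.1]
width: 13.0
```

Request:
apply_moves([
  [0,0,0.05,0,0,0],
  [0,0,0,0,0,0],
])

```text
clock: 14.55
eef_pos: [497.2, -249.6, 125.8]
tool_rot: [-1.578, 0.0, 3.025]
force: [1.6, 11.4, 13.4]
width: 13.0
```

```bash
python3 - <<'E'
from h import *
s=read_state();print(s["clock"],s["eef_pos"],s["force"])
I={}
for n in("top","side","wrist"):
    im=get_image(n);I[n]=im[:,:,::-1];cv2.imwrite(f"pics/{n}5.png",I[n])
    for b in blobs(im,(0,110,25),(7,255,255),2,{"top":(325,445,165,265),"side":(275,390,100,215),"wrist":(140,560,80,330)}[n]): print(n,cv2.boundingRect(b))
f=lambda a,w,h:cv2.resize(a,(w,h),interpolation=2)
up=np.hstack([f(I["side"][100:215,275:390],300,300),f(cv2.imread("pics/side4.png")[100:215,275:390],300,300)])
dn=np.hstack([f(I["wrist"][60:320,130:580],400,300),f(cv2.imread("pics/wrist4.png")[60:320,130:580],400,300)])
cv2.imwrite("pics/c5.png",np.clip(np.vstack([cv2.copyMakeBorder(up,0,0,0,200,0),dn])*1.6,0,255).astype(np.uint8))
E
```

```text
14.55 [ 497.18688391 -249.62379419  125.82712057] [ 1.55124278 11.39350627 13.35470143]
top (369, 218, 4, 6)
top (370, 206, 4, 6)
side (333, 174, 7, 7)
side (324, 164, 6, 5)
side (335, 165, 7, 5)
side (321, 173, 6, 5)
```

View pics/c5.png

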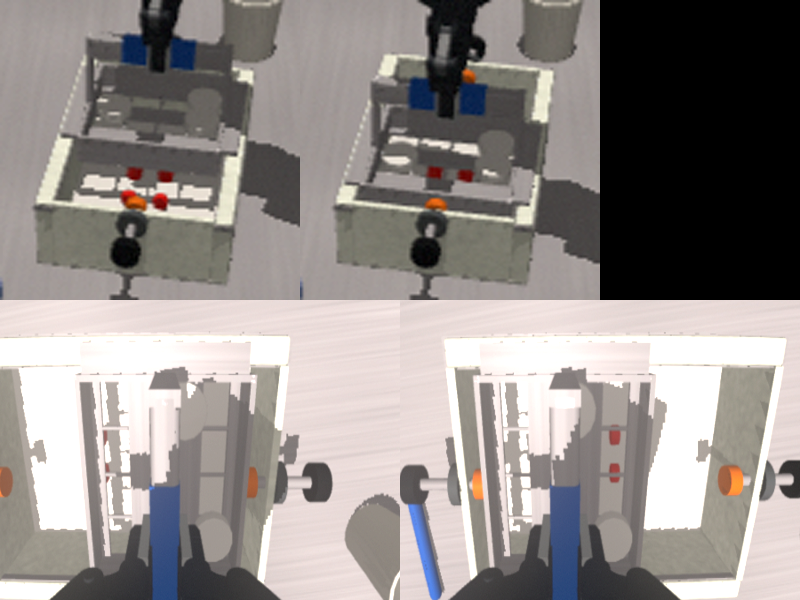

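All four plugs are in the box: in the side view they sit at (324,164), (335,165), (321,173) and (333,174), on the box floor outside the sieve. Quick numeric check, while I centre the sieve.

```bash
python3 - <<'E'
from h import *
p=ray("side",[[336.5,177.5],[327,166.5],[338.5,167.5],[324,175.5]],9)[:,:2]-[502.5,-217]
print(np.round(p@np.array([[.9936,.113],[-.113,.9936]]),0), "box frame x,y")
E
```

```text
[[-16.  32.]
 [ 15.  -9.]
 [-16. -10.]
 [ 17.  29.]] box frame x,y
```

Request:
apply_moves([
  [0,0,-0.4,0,0,0],
  [0,0,-0.45,0,0,0],
  [0,0,0,0,0,0],
  [0,0,0,0,0,0],
])

```text
clock: 15.2
eef_pos: [500.7, -219.9, 125.7]
tool_rot: [-1.573, 0.001, 3.022]
force: [0.3, 3.7, 9.5]
width: 12.9
```

Request:
apply_moves([
  [0,-0.2,0,0,0,0],
  [0,-0.4,0,0,0,0],
  [0,-0.5,0,0,0,0],
  [0,-0.5,0,0,0,0],
  [0,-0.4,0,0,0,0],
  [0,-0.2,0,0,0,0],
  [0,0,0,0,0,0],
  [0,0,0,0,0,0],
])

```text
clock: 16.2
eef_pos: [498.8, -222.8, 212.2]
tool_rot: [-1.571, -0.001, 3.02]
force: [0.4, 0.2, -5.5]
width: 12.7
```

Request:
apply_moves([
  [0,0,0,0,-0.5,0],
  [0,0,0,0,-0.5,0],
  [-0.07,0,-0.3,0,0,0],
  [-0.07,0,-0.6,0,0,0],
  [-0.07,0,-0.8,0,0,0],
  [-0.07,0,-0.8,0,0,0],
  [-0.07,0,-0.8,0,0,0],
  [-0.07,0,-0.8,0,0,0],
  [-0.07,0,-0.8,0,0,0],
  [-0.07,0,-0.8,0,0,0],
  [-0.07,0,-0.8,0,0,0],
  [-0.07,0,-0.8,0,0,0],
])

```text
clock: 17.7
eef_pos: [521.6, 71.6, 212.6]
tool_rot: [-1.571, -0.001, -3.124]
force: [0.6, -0.5, -5.7]
width: 13.1
```

Request:
apply_moves([
  [-0.07,0,-0.8,0,0,0],
  [-0.07,0,-0.8,0,0,0],
  [-0.07,0,-0.8,0,0,0],
  [0,0,-0.8,0,0,0],
  [0,0,-0.4,0,0,0],
  [0,0,-0.2,0,0,0],
  [0,0,0,0,0,0],
  [0,0,0,0,0,0],
])

```text
clock: 18.7
eef_pos: [528.1, 219.8, 212.9]
tool_rot: [-1.57, -0.0, -3.126]
force: [0.6, -1.5, -7.0]
width: 13.2
```

```bash
python3 - <<'E'
from h import *
s=read_state();print(s["clock"],s["eef_pos"],s["tool_rot"],s["force"],s["qpos"])
c=calibration("wrist");I={}
for n in("top","side","wrist"):
    im=get_image(n);I[n]=im;cv2.imwrite(f"pics/{n}6.png",im[:,:,::-1])
    for b in blobs(im,*GRN,60): print(n,cv2.contourArea(b),cv2.boundingRect(b),rect(n,b,14) if n!="wrist" else "")
f=lambda a,w,h:cv2.resize(a[:,:,::-1],(w,h),interpolation=2)
cv2.imwrite("pics/c6.png",np.vstack([np.hstack([f(I["side"][180:380,200:440],400,300),f(I["top"][140:290,130:330],400,300)]),cv2.copyMakeBorder(f(I["wrist"],480,300),0,0,0,320,0)]))
E
```

```text
18.7 [528.0588589  219.78216493 212.90161509] [-1.56959422e+00 -1.14108559e-04 -3.12602911e+00] [ 0.63967334 -1.52021827 -6.96088471] [-0.53262834  0.54042586  0.13523623  1.7634575  -0.09149972  0.84440466
 -1.91080393]
top 431.5 (221, 183, 22, 57) (array([519.4, 159.5]), array([ 49.9, 149.3]), 78.9)
top 74.0 (218, 203, 9, 11) (array([530. , 195.9]), array([20.5, 26.1]), 90.0)
side 1338.0 (268, 325, 88, 25) (array([527.1, 284.6]), array([161.6,  45.9]), 0.7)
side 294.0 (312, 317, 34, 13) (array([496.5, 252. ]), array([23.6, 62.5]), 89.9)
side 274.0 (277, 316, 34, 12) (array([562.7, 252.1]), array([63. , 23.6]), 0.5)
side 63.0 (279, 301, 24, 8) (array([571.9, 215.7]), array([14.3, 45.9]), 87.0)
wrist 666.0 (252, 132, 21, 37) 
wrist 591.5 (254, 174, 22, 35) 
wrist 282.5 (355, 214, 19, 19) 
wrist 258.0 (258, 213, 19, 16) 
wrist 114.0 (357, 189, 14, 19)
```

View pics/c6.png

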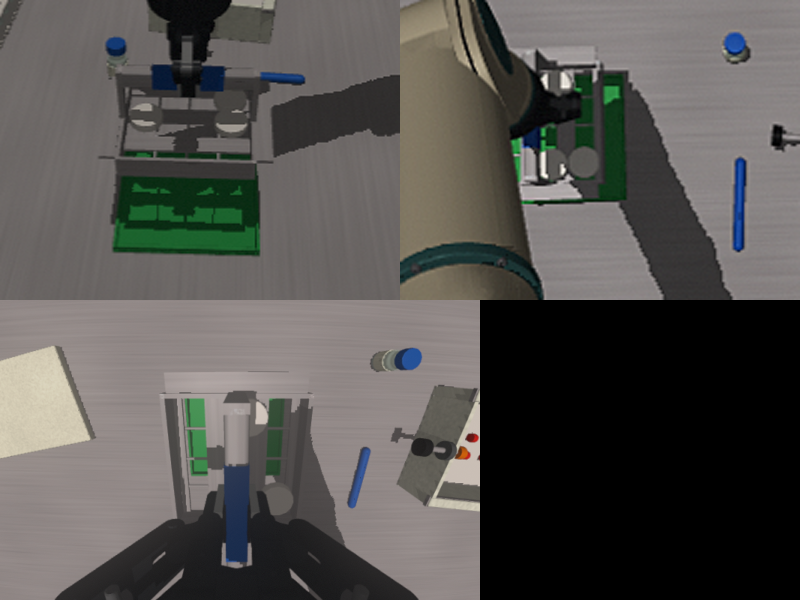

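The sieve hangs over the tray with the three white caps in it, the bar is gripped centrally (blue 150–225, finger at 188), and vial and marker are untouched. Cross-check of the tray centre with the side view, and of the bar.

```bash
python3 - <<'E'
from h import *
a=cv2.imread("pics/side0.png")[:,:,::-1].copy()
b=blobs(a,*GRN,200)[0];print("side tray",rect("side",b,10))
t=cv2.imread("pics/top0.png")[:,:,::-1].copy()
print("top tray",rect("top",blobs(t,*GRN,200)[0],10))
im=cv2.imread("pics/side6.png")[:,:,::-1].copy()
bs=blobs(im,*BLU,20,(285,340,210,245))
for q in bs: print(cv2.boundingRect(q))
p=np.vstack(bs).reshape(-1,2);top=p[p[:,1]<=p[:,1].min()+1]
w=ray("side",[[p[:,0].min(),p[:,1].min()],[p[:,0].max(),p[:,1].min()]],212.9+19+12);print("bar far/top edge",w)
E
```

```text
side tray (array([528.3, 224.9]), array([161.4, 160.5]), 1.4)
top tray (array([528.8, 222.5]), array([162.2, 154.1]), 1.0)Traceback (most recent call last):
  File "<stdin>", line 9, in <module>
    return _nx.concatenate(arrs, 0, dtype=dtype, casting=casting)
           ~~~~~~~~~~~~~~~^^^^^^^^^^^^^^^^^^^^^^^^^^^^^^^^^^^^^^^
ValueError: need at least one array to concatenate
```

```bash
python3 - <<'E'
from h import *
im=cv2.imread("pics/side6.png")[:,:,::-1].copy()
bs=blobs(im,(100,90,30),(130,255,255),20,(280,345,215,245))
for q in bs: print(cv2.boundingRect(q))
p=np.vstack(bs).reshape(-1,2)
for r,zz in((p[:,1].min(),12),(p[:,1].max()+1,-12)):
    print(ray("side",[[p[:,0].min(),r],[p[:,0].max()+1,r]],212.9+19+zz))
E
```

```text
(320, 224, 15, 17)
(291, 223, 15, 17)
[[563.67403046 216.96241911 243.9       ]
 [492.64647611 212.96165202 243.9       ]]
[[562.85352604 234.29149923 219.9       ]
 [491.4858565  230.31342748 219.9       ]]
```

Request:
apply_moves([
  [0,0.3,-0.04,0,0,0],
  [0,0.5,0,0,0,0],
  [0,0.6,0,0,0,0],
  [0,0.6,0,0,0,0],
  [0,0.5,0,0,0,0],
  [0,0.2,0,0,0,0],
  [0,0.1,0,0,0,0],
  [0,0,0,0,0,0],
  [0,0,0,0,0,0],
])

```text
clock: 19.98
eef_pos: [528.4, 223.4, 101.6]
tool_rot: [-1.571, 0.001, -3.124]
force: [-0.7, -0.1, -5.3]
width: 13.0
```

```bash
python3 - <<'E'
from h import *
s=read_state();print(s["clock"],s["eef_pos"],s["tool_rot"],s["force"])
I={n:get_image(n) for n in("top","side")}
f=lambda a,w,h:cv2.resize(a[:,:,::-1],(w,h),interpolation=2)
cv2.imwrite("pics/c7.png",np.hstack([f(I["side"][220:370,240:390],400,400),f(I["top"][165:255,170:260],400,400)]))
E
```

```text
19.975 [528.37181698 223.37033066 101.64490587] [-1.57138495e+00  1.38060925e-03 -3.12376406e+00] [-0.74190091 -0.05727593 -5.3433922 ]
```

View pics/c7.png

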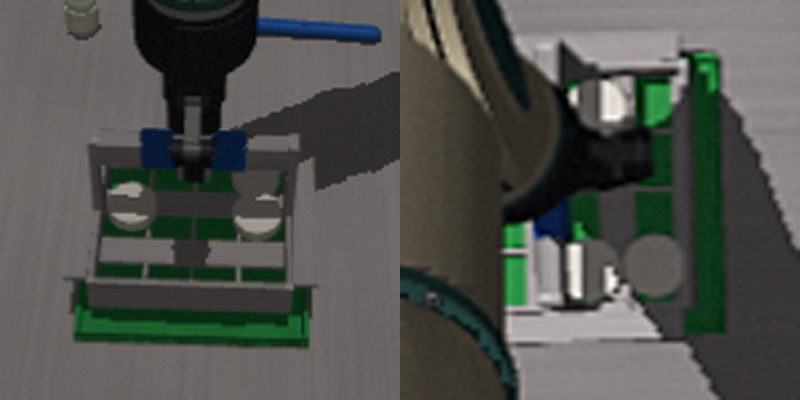

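Sieve 23 mm above the tray, centred to within a few mm in both views; lowering the rest.

Request:
apply_moves([
  [0,0.2,0,0,0,0],
  [0,0.15,0,0,0,0],
  [0,0.1,0,0,0,0],
  [0,0.05,0,0,0,0],
  [0,0,0,0,0,0],
  [0,0,0,0,0,0],
])

```text
clock: 20.82
eef_pos: [528.0, 223.2, 81.1]
tool_rot: [-1.571, 0.0, -3.124]
force: [-0.2, 0.1, -5.8]
width: 13.2
```

Request:
apply_moves([
  [0,0.05,0,0,0,0],
  [0,0.03,0,0,0,0],
  [0,0,0,0,0,0],
  [0,0,0,0,0,0],
])

```text
clock: 21.32
eef_pos: [528.1, 223.2, 78.7]
tool_rot: [-1.571, 0.001, -3.124]
force: [-2.6, -0.0, 5.7]
width: 13.3
```

Touchdown at the expected height (78.7). Release and rise straight up.

Request:
apply_moves([
  [0,0,0,0,0,0],
  [0,0,0,0,0,0],
  [0,0,0,0,0,0],
  [0,0,0,0,0,0],
  [0,0,0,0,0,0],
], jaw=1)

```text
clock: 21.95
eef_pos: [527.9, 223.2, 77.7]
tool_rot: [-1.571, 0.0, -3.124]
force: [0.1, -0.2, -0.5]
width: 85.1
```

Request:
apply_moves([
  [0,-0.5,0,0,0,0],
  [0,-0.9,0,0,0,0],
  [0,-0.9,0,0,0,0],
  [0,-0.9,0,0,0,0],
  [1,-0.5,0,0,0,0],
  [1,0,0,0,0,0],
  [1,0,0,0,0,0],
  [0,0,0,0,0,0],
  [0,0,0,0,0,0],
])

```text
clock: 23.08
eef_pos: [408.7, 221.3, 226.1]
tool_rot: [-1.571, 0.002, -3.124]
force: [-0.1, 0.4, 0.4]
width: 85.5
```

```bash
python3 - <<'E'
from h import *
s=read_state();print(s["clock"],s["eef_pos"],s["force"],s["width"])
I={n:get_image(n) for n in("top","side")}
t=I["top"]
for nm,q,z,roi in(("vial",BLU,70,(280,310,145,180)),("marker",BLU,12,(285,315,210,280)),("red",RED,9,(325,445,165,265)),("bar",((105,80,30),(130,255,255)),108,(180,245,170,245))):
    for c in blobs(t,*q,3,roi)[:4]: print(nm,rect("top",c,z))
for c in blobs(I["side"],(0,110,25),(7,255,255),2,(275,390,100,215)): print("side red",cv2.boundingRect(c),at("side",c,9))
f=lambda a,w,h:cv2.resize(a[:,:,::-1],(w,h),interpolation=2)
cv2.imwrite("pics/c8.png",np.hstack([f(I["side"][90:360,200:400],400,540),f(t[160:260,165:255],400,444+96)]))
E
```

```text
23.075 [408.71915485 221.29988983 226.06256546] [-0.14500987  0.42779518  0.41188268] 85.48255933746111
vial (array([637.7,   2.5]), array([24.8, 25.3]), 89.1)
marker (array([441.2,  -0. ]), array([ 12.7, 114.7]), 87.1)
red (array([ 519.2, -230.3]), array([ 7.8, 13.2]), 87.7)
red (array([ 488.1, -226.4]), array([ 7.8, 13.1]), 87.7)
red (array([ 491.6, -183.6]), array([ 5.2, 13. ]), 88.0)
red (array([ 522.6, -187.4]), array([ 5.2, 13.1]), 87.9)
bar (array([528.5, 222.2]), array([69.4, 14.2]), 0.3)
side red (324, 163, 6, 6) [ 517.9 -231.7]
side red (336, 164, 5, 6) [ 486.2 -229.3]
side red (334, 174, 5, 7) [ 491.5 -186. ]
side red (322, 173, 5, 5) [ 523.9 -194.2]
```

View pics/c8.png

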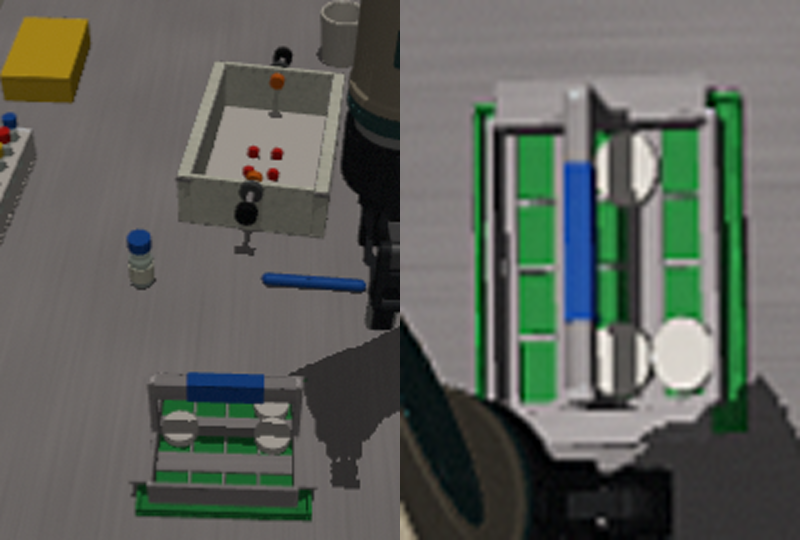

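The sieve sits level in the tray with its bar at (528.5, 222.2), against a tray centre of (528.5, 222.5). Three caps are in it, four plugs are on the box floor, and vial and marker have not moved.

```bash
python3 -c "
from cell import *
print(finish_job())"
```

```text
the job is handed in; nothing more can be done
None
```

The job is done and handed in at about 23 s of the 64 s allowed; the system gives no verdict.

- **Knocks:** I gripped the sieve by its handle and knocked it gently left, right, left, right. Each knock was about 6 to 7.5 N. That is the wrist force less the sliding friction, so it is an estimate and not a direct contact reading.
- **Shaking:** After the first left-right pair I shook the sieve briskly in mid-stroke, clear of the pads. All four red plugs then lay in the box, and I lifted the sieve only after confirming that.
- **Final checks:**
  - All four red plugs lie on the box floor; top and side views agree within about 7 mm.
  - All three white caps are in the sieve.
  - The sieve's bar is within about 1 mm of the tray centre, and touchdown came at the height expected for the tray floor.
  - The gripper is open and clear, and the vial and marker measure unmoved.
- **Disagreements:** Early on, the top and wrist cameras differed by about 4 to 5 mm on where the bar and box stood. I settled the buffer positions by feel for the force instead. No check failed.

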